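Index the rivet-die head to the red arrow

ROBOT

A 6-joint arm with a two-finger parallel gripper is mounted at the origin on the work surface. World frame = base frame: x ahead of the robot, y to its left, z up, the work surface at z = 0. Lengths are in mm, angles in degrees, forces in N, time in s.
With the tool pointing down it reaches from about 350 to 850 mm from the base axis. Payload 8.1 kg.
Tool frame: the origin (TCP) lies midway between the tips of the shut fingers; the grasp point (between the pads) lies 19 mm behind it; z points along the fingers, y is the line along which they close (so a half turn about z gives the same grasp; the last joint's range is limited). The gripper opens to 85 mm and grips with 20 to 120 N. Pads are 22 mm wide; open, the fingers measure 114 mm over their backs; the gripper's body (76 mm by 85 mm) begins 54 mm behind the grasp point. The pads swing forward as they close: fully open they stand 13 mm farther back than shut.
Start: joints at [69.42, 7.471, 85.268, -0, 87.261, -4.893], TCP at [162.213, 577.661, 231.292] pointing down, gripper open.
Joint ranges: [-169.43, 169.43], [-51.17, 129.36], [1.28, 143.12], [-76.62, 256.62], [0, 156.53], [-152.29, 152.29]. Speed limits (degrees/s): [136.94, 136.94, 159.86, 180, 180, 180].

INTERFACE

Orientations are given as [roll, pitch, yaw] about the fixed x, y, z axes, in that order (R = Rz(yaw) Ry(pitch) Rx(roll)).
In Python, from bench import sensors, optics, r gives the robot as it stands.
- The arm moves only by the tool apply_moves, never from a script. Its argument "targets" is a list of rows, each a list of 7 numbers: the shift along the tool's x, y, z in mm, then the turn, a rotation vector about the tool's x, y, z in rad, then the closure, from 0 (fully open) to 1 (shut). In form: [[x, y, z, wx, wy, wz, claw], ...]. A call has 1 to 20 rows; each row shifts and turns the commanded pose from where the row before left it, along the tool's axes as they then stand; what a row does not reach is not made up. A row lasts 1/8 s, in which the tool goes at most 62.5 mm and 10.7 degrees, less where a joint would pass 70% of its speed; a pose out of reach is approached as far as the arm can. A call is refused whole if a number of a shift passes 62.5 or a number of a turn 0.188, either way. A call with a gripper value outside its range is refused whole. The fingers move at their own pace and stop on an object; "force" is the grip in N (left out, the last holds). Time passes only in rows, so rows that do not move let the fingers close. It gives the time, the measured TCP pose, the force, the opening and the grip force at its end, in the units of the state.
- sensors.sense(): the state, without advancing time (a new reading comes with each control period).
- optics.snapshot(name): name is "scene" or "top" or "wrist"; returns the picture (420x560x3 uint8, red, green, blue); there is no depth.
- optics.get_calibration(name): a dict with "camera_matrix" (3x3 intrinsics, pixels), "pose" (4x4, takes a point from camera to world coordinates). Camera axes: x right, y down, z forward; pixel columns grow to the right and rows downward; lengths in mm; the calibration is good to about 2 mm. A picture is of the moment at which its call begins: read the wrist's pose just before it. get_calibration takes no time and is no camera call; for the wrist camera it gives the pose at the moment of the call.
- r.hand_in(): hands the job in; it is judged then, once.
The state is a dict: "time": time; "joint_pos": joint angles; "qd": joint speeds; "joint_efforts": joint torques, N m; "tool_pos": TCP position; "tcp_rot": TCP orientation; "ft_force": force on the tool from outside, world axes, zero at the start; "wrist_torque": the same for the moment, N m; "finger_gap": finger opening in mm; "grip_force": force on a finger pad.
Only numpy, scipy, OpenCV 4.12 (cv2) and the standard library are available. Lean on these libraries where they do the work, as an engineer would, in place of code of your own. Each camera call takes 0.05 s, during which the arm holds its last target. There are 200 camera calls.

TASK

Turn the round die head by its black grip until the brass die faces the red arrow, then find by feel the spot near the arrow where the head can be pushed straight down, and press it fully home so that it stays there. Let go of it, and leave the bag, tape, jar, screwdriver, dish, buckle and mallet where they are.

Things in the scene. Friction and masses are not known exactly. Their poses are not given: they have to be found in the camera images.
- head: aluminium die head, a disc 122 mm across, turning without end either way about its upright z axis on a round black stand (170 mm across, fixed). Origin on the axis, 3 mm above the table while the head is up; top face 60 mm above the origin. x points to the brass die. Three dark steel dies (8 mm tall) stand 47 mm from the axis at +y, -x, -y. Friction keeps it where it is left
- grip (a point): centre of the top of the black grip bar, on the turning axis: 111 mm above the table while the head is up, 103 mm when home. The bar is 60 mm long along the head's x, 16 mm thick along y, 48 mm tall. The head sinks 8 mm to its stop, under a push of 3 to 8 N (to 15 N if it rubs), only where its key meets the slot; elsewhere it stops after 0.5 mm. A lightly held bar slips. Once home it cannot turn
- brass_die (a point): centre of the top of the brass die (22 mm across, 10 mm tall, a dark radial notch line on top), 47 mm from the turning axis. A hidden key under the head, below this die, fits one hidden slot in the stand with about 1.7 degrees of play each way
- arrow (a point): inner top edge of the red arrow block fixed on the rim of the stand (22 mm wide, 16 mm tall, narrow tip towards the head); the point lies 63 mm from the turning axis, 31 mm above the table. The arrow is only roughly placed: the hidden slot lies within 8 degrees either side of it, differently each time, and has to be felt for
- bag: lime-green leather mini box bag standing upright, 65 x 130 x 80 mm, white carrying handle on top reaching 132 mm; origin at the centre of its underside; a bystander, to be left alone
- tape: roll of beige tape lying flat, 90 mm across, 24 mm high; origin at the centre of its underside; a bystander, to be left alone
- jar: small clear jar with a brass cap, 48 mm across, 55 mm high; origin at the centre of its underside; a bystander, to be left alone
- driver: screwdriver with a wooden handle lying on the mat, 170 mm long; x axis from handle to tip; a bystander, to be left alone
- dish: square white dish of brass studs, 75 x 75 x 22 mm; origin at the centre of its underside; a bystander, to be left alone
- buckle: brass buckle frame lying flat, 40 x 40 x 8 mm; origin at the centre of its underside; a bystander, to be left alone
- mallet: mallet with a wooden handle lying on the table, 220 mm long; x axis from handle to head; a bystander, to be left alone
Things that resemble listed ones, but are neither listed nor needed, are in the scene too. Leave any orange look-alike of the part that bears head alone.

How it is judged (in metres and radians):
At the end, for the whole second after the job is handed in: The head is fully down in its slot (grip top no higher than 105 mm above the table, 103 mm being the stop), the brass die faces the red arrow (their points within 24 mm in plan, 16 mm being dead opposite), and the head is at rest (height (world z) of grip below 0.105 m and horizontal distance between brass_die and arrow below 0.024 m and linear speed of head below 0.01 m/s and angular speed of head below 0.05 rad/s); the robot touches nothing.
It fails at once if the bag, tape, jar, screwdriver, dish, buckle or mallet is moved by more than 30 mm (distance of any of bag, tape, jar, driver, dish, buckle, mallet from where it was at the start of the episode above 0.03 m).
It fails at once if the bag is tipped over (angle between bag's own z axis and vertical above 0.6 rad).
It also fails if it takes over 64 s, if anything falls off the work surface, if the arm or the gripper's body presses on something with over 40 N, if the wrist force passes 120 N, or if a joint passes its speed limit or range.

## Working session

There is one attempt and no reset: what is moved stays moved. The work goes in short steps, Python scripts to look and compute and a tool call to move; the robot and the scene stay as the last step left them, time stands still between calls to the robot, and variables do not carry over. Pictures are saved under pics/ and viewed, at most 10 in all, crops included, and the job is handed in when it is done.

Besides the shell and the picture viewer there is one more tool, called after ">>>" as name([rows], argument=value, ...), one row to a line, values as JSON. apply_moves: Moves the arm, as the interface text tells. Its arguments: {"type":"object","properties":{"targets":{"type":"array"},"force":{"type":"number"}},"required":["targets"]}

```bash
mkdir -p pics
python3 - <<'E'
from bench import sensors, optics, r
import cv2
for n in("scene","top"):
    cv2.imwrite(f"pics/{n}0.png",optics.snapshot(n)[:,:,::-1])
    c=optics.get_calibration(n);print(c)
print(sensors.sense())
E
```

```text
{'camera_matrix': array([[385.54975096,   0.        , 280.23647848],
       [  0.        , 385.54975096, 213.16033777],
       [  0.        ,   0.        ,   1.        ]]), 'pose': array([[ 4.53036888e-01,  6.83197647e-01, -5.72711580e-01,
         9.93244863e+02],
       [ 8.91424754e-01, -3.39283192e-01,  3.00414421e-01,
        -1.81545587e+02],
       [ 1.09310123e-02, -6.46628093e-01, -7.62727095e-01,
         7.97163819e+02],
       [ 0.00000000e+00,  0.00000000e+00,  0.00000000e+00,
         1.00000000e+00]])}
{'camera_matrix': array([[469.62261792,   0.        , 280.16872542],
       [  0.        , 469.62261792, 201.14638739],
       [  0.        ,   0.        ,   1.        ]]), 'pose': array([[ 2.64857792e-02, -9.91846295e-01,  1.24657251e-01,
         3.65438325e+02],
       [-9.99443893e-01, -2.88007915e-02, -1.68053448e-02,
         1.08680955e+02],
       [ 2.02585465e-02, -1.24142826e-01, -9.92057534e-01,
         1.22906191e+03],
       [ 0.00000000e+00,  0.00000000e+00,  0.00000000e+00,
         1.00000000e+00]])}
{'time': 0.1, 'joint_pos': array([ 6.94178641e+01,  7.51097031e+00,  8.53235326e+01, -7.68071174e-04,
        8.72612468e+01, -4.89344883e+00]), 'qd': array([ 0.08738562, -0.12431809, -0.14423591,  0.10294777, -0.10085301,
        0.08245716]), 'joint_efforts': array([ 8.62619363e-04, -5.70960224e+01, -5.01932895e+01, -2.60139786e-04,
        8.41456815e-03, -5.43428223e-05]), 'tool_pos': array([162.05845284, 577.18496   , 230.34263057]), 'tcp_rot': array([-1.79904534e+02, -7.40339472e-03,  1.64311344e+02]), 'ft_force': array([-0.17898653, -0.12308177,  0.25841456]), 'wrist_torque': array([ 0.01897736, -0.0471372 ,  0.00144115]), 'grip_force': 0.0, 'finger_gap': 85.21779785990492}
```

View pics/top0.png

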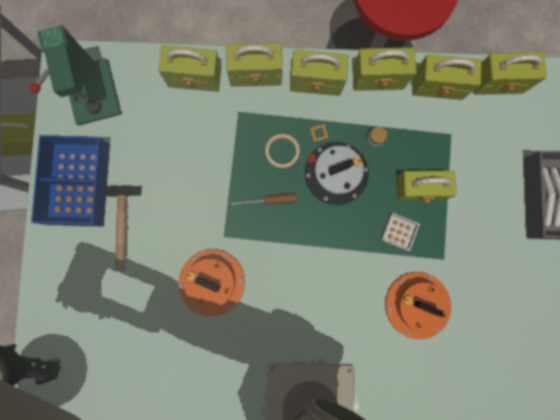

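View pics/scene0.png

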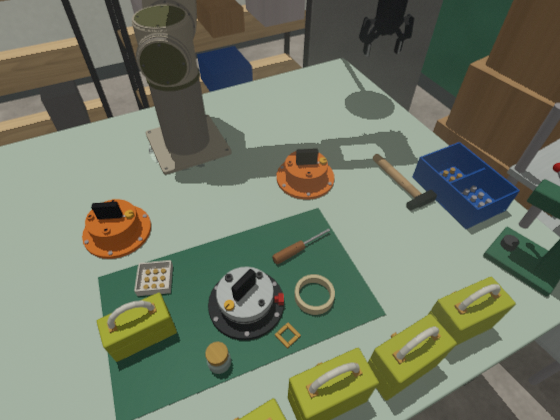

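The top view shows three discs. The head on the black stand is at (337,172), with the brass die near (358,161) and the red arrow near (311,158). The orange look-alikes at (211,282) and (419,305) are ruled out. Next I'll check the choice in a close crop and measure.

```bash
cat > h.py <<'E'
from bench import sensors, optics, r
import cv2, numpy as np
def ray(cal,u,v,z):
    K,T=cal["camera_matrix"],cal["pose"]
    d=T[:3,:3]@np.linalg.solve(K,[u,v,1]); o=T[:3,3]
    return o+d*(z-o[2])/d[2]
def proj(cal,p):
    K,T=cal["camera_matrix"],cal["pose"]
    q=K@(T[:3,:3].T@(np.array(p)-T[:3,3])); return q[:2]/q[2]
E
python3 - <<'E'
from h import *
ims=[]
for n,(u0,v0) in(("top",(290,125)),("scene",(200,255))):
    im=cv2.imread(f"pics/{n}0.png")[v0:v0+95,u0:u0+95]
    ims.append(cv2.resize(im,None,fx=4.2,fy=4.2,interpolation=cv2.INTER_CUBIC))
    hsv=cv2.cvtColor(im,cv2.COLOR_BGR2HSV)
    c=optics.get_calibration(n)
    for nm,lo,hi,z in(("red",(0,170,90),(6,255,255),27),("red2",(172,170,90),(180,255,255),27),("brass",(10,130,120),(28,255,255),73)):
        m=cv2.inRange(hsv,lo,hi); k,_,st,ce=cv2.connectedComponentsWithStats(m)
        for i in range(1,k):
            if st[i,4]>8: u,v=ce[i]+[u0,v0]; print(n,nm,st[i,4],u,v,ray(c,u,v,z))
cv2.imwrite("pics/crop.png",np.hstack(ims))
E
```

```text
top brass 10 324.2 136.6 [678.4389249  -17.90737176  73.        ]
top brass 38 356.5263157894737 161.3421052631579 [ 617.1926709  -100.33654084   73.        ]
scene red 54 279.22222222222223 297.7962962962963 [632.36014544   8.79386122  27.        ]
scene brass 18 276.8333333333333 255.83333333333334 [558.34933327  39.76181887  73.        ]
scene brass 68 228.7941176470588 304.19117647058823 [ 620.56211815 -101.481813     73.        ]
scene brass 170 285.48823529411766 334.68823529411765 [730.08197624 -27.47147055  73.        ]
scene brass 115 216.8 346.3391304347826 [ 691.7751475  -154.75536866   73.        ]
```

View pics/crop.png

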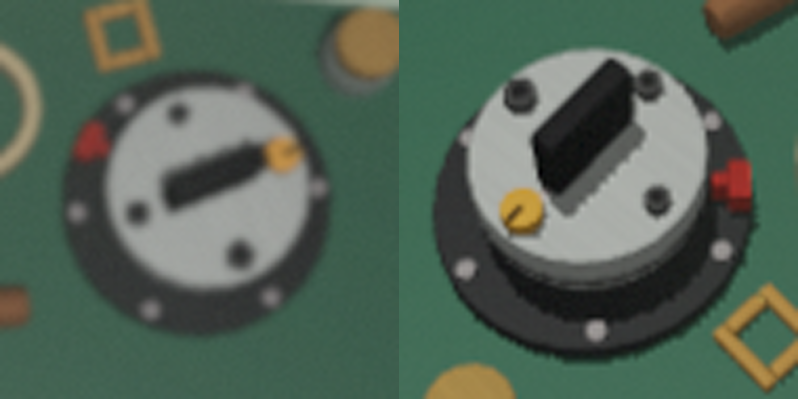

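The crop confirms the choice: black stand, white disc, and a brass die with a notch. The two crops put the brass die at (284,154) in the top and (522,210) in the scene, the arrow at (93,141) and (735,187), and the dies around them. Next I'll triangulate the axis.

Run:
```python
from h import *
ct,cs=optics.get_calibration("top"),optics.get_calibration("scene")
P={"brass":((284,154),(522,210),73),"-x":((137,212),(649,84),71),"a":((178,113),(657,200) ,71),"b":((240,254),(520,97),71),
"ax":((209.7,183.3),(587,147.7),72),"arrow":((93,141),(735,187),27)}
for k,(t,s,z) in P.items():
    a=ray(ct,t[0]/4.2+290-.4,t[1]/4.2+125-.4,z);b=ray(cs,(s[0]-399)/4.2+200-.4,s[1]/4.2+255-.4,z);print(k,a[:2].round(1),b[:2].round(1))
    m=(a+b)/2
    if k=='brass':br=m
    if k=='ax':ax=m
    if k=='arrow':ar=m
g=lambda p:np.degrees(np.arctan2(*(p-ax)[1::-1]))
for p in(br,ar):print(np.linalg.norm((p-ax)[:2]),g(p))
s=sensors.sense();print(s['tool_pos'],s['tcp_rot'],np.degrees(np.arctan2(ax[1],ax[0])))
```

```text
brass [ 617.4 -102.1] [ 621.5 -101.7]
-x [579.9 -14.6] [583.7 -16. ]
a [641.  -38.4] [645.2 -40.2]
b [556.3 -76.5] [561.  -78.5]
ax [598.4 -57.8] [603.8 -59.6]
arrow [632.    8.8] [635.6   8.1]
46.91157387103496 -66.99288509554647
74.67329416726609 64.03483449949807
[162.05845284 577.18496    230.34263057] [-1.79904534e+02 -7.40339472e-03  1.64311344e+02] -5.576348451629173
```

>>> apply_moves([
  [-33,-27.4,0,0,0,0,0],
  [-33,-27.4,0,0,0,0,0],
  [-33,-27.4,0,0,0,0,0],
  [-33,-27.4,0,0,0,0,0],
  [-33,-27.4,0,0,0,0,0],
  [-33,-27.4,0,0,0,0,0],
  [-33,-27.4,0,0,0,0,0],
  [-33,-27.4,0,0,0,0,0],
  [-33,-27.4,0,0,0,0,0],
  [-33,-27.4,0,0,0,0,0],
  [-33,-27.4,0,0,0,0,0],
  [-33,-27.4,0,0,0,0,0],
  [-33,-27.4,0,0,0,0,0],
  [-33,-27.4,0,0,0,0,0],
  [-33,-27.4,0,0,0,0,0],
  [-33,-27.4,0,0,0,0,0],
  [-33,-27.4,0,0,0,0,0],
  [-33,-27.4,0,0,0,0,0],
], force=80)

```text
time: 2.35
tool_pos: [601.1, -59.0, 230.7]
tcp_rot: [180.0, -0.0, 164.3]
ft_force: [0.9, 0.8, 0.3]
finger_gap: 85.6
grip_force: 0.0
```

>>> apply_moves([
  [0,0,0,0,0,0.179,0],
  [0,0,0,0,0,0.179,0],
  [0,0,0,0,0,0.179,0],
  [0,0,0,0,0,0.179,0],
  [0,0,0,0,0,0.179,0],
  [0,0,0,0,0,0,0],
  [0,0,0,0,0,0,0],
])

```text
time: 3.22
tool_pos: [600.6, -57.7, 231.0]
tcp_rot: [-180.0, -0.0, 113.3]
ft_force: [0.0, -0.1, -0.6]
finger_gap: 85.3
grip_force: 0.0
```

Run:
```python
from h import *
s=sensors.sense();print(s['tool_pos'],s['tcp_rot'],s['joint_pos'],s['ft_force'])
c=optics.get_calibration("wrist");im=optics.snapshot("wrist");cv2.imwrite("pics/w1.png",im[:,:,::-1]);print(c)
print(proj(c,[600.7,-58.7,111]),proj(c,[600.7,-58.7,63]))
```

```text
[600.59310494 -57.73366478 230.98749862] [-1.79976020e+02 -1.64653272e-02  1.13267988e+02] [-1.03589578e+01  8.02341455e+00  8.46973360e+01  4.30727415e-04
  8.73083349e+01 -3.36269698e+01] [ 0.03387695 -0.07557497 -0.60433288]
{'camera_matrix': array([[357.09841502,   0.        , 282.22759612],
       [  0.        , 357.09841502, 209.97421876],
       [  0.        ,   0.        ,   1.        ]]), 'pose': array([[ 9.18406324e-01,  3.78032869e-01,  1.16708930e-01,
         5.71378092e+02],
       [ 3.95638488e-01, -8.77618100e-01, -2.70659670e-01,
         1.02868386e+01],
       [ 1.07617940e-04,  2.94750098e-01, -9.55574366e-01,
         3.73469757e+02],
       [ 0.00000000e+00,  0.00000000e+00,  0.00000000e+00,
         1.00000000e+00]])}
[281.71378192 202.47087206] [281.78192726 187.70143128]
```

View pics/w1.png

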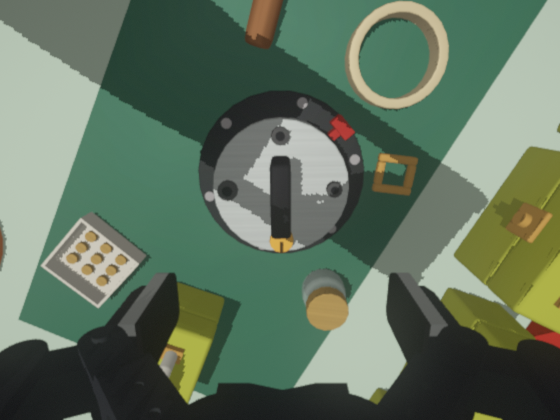

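The wrist view shows the head centred: steel dies at (227,190), (335,189) and (280,135), brass at (281,244), arrow tip near (333,133). The bar is aligned with the tool and upright in the image. Next I'll refine the axis and the angles.

Run:
```python
from h import *
c=optics.get_calibration("wrist")
im=cv2.imread("pics/w1.png");hsv=cv2.cvtColor(im,cv2.COLOR_BGR2HSV)
m=cv2.inRange(hsv,(0,150,60),(7,255,255))|cv2.inRange(hsv,(172,150,60),(180,255,255))
m[:100]=0;m[150:]=0;m[:,:320]=0;m[:,370:]=0
M=cv2.moments(m,True);u,v=M['m10']/M['m00'],M['m01']/M['m00']
ax=(ray(c,227,190,71)+ray(c,335,189,71))[:2]/2
br=ray(c,281,244,73)[:2];bk=ray(c,280,135,71)[:2];ar=ray(c,u,v,27)[:2]
print(ax,(br+bk)/2,u,v)
a2=(ax+(br+bk)/2)/2
g=lambda p,q:np.degrees(np.arctan2(p[1]-q[1],p[0]-q[0]))
for p in(br,bk,ar):print(np.hypot(*(p-a2)),g(p,a2))
print(g(br,bk),g(ar,np.array([600.7,-58.7])))
```

```text
[600.01614437 -58.70702821] [600.38142778 -60.56150335] 340.1089108910891 128.49752475247524
49.44112932976202 -66.53469742448011
47.596272426968554 113.95087424924812
74.9581261818453 64.67727586996043
-66.29652741407871 64.7187191778884
```

>>> apply_moves([
  [-0.8,-0.5,30,0,0,0,0],
  [0,0,40,0,0,0,0],
  [0,0,40,0,0,0,0],
  [0,0,28,0,0,0,0],
  [0,0,14,0,0,0,0],
  [0,0,0,0,0,0,0],
  [0,0,0,0,0,0,1],
  [0,0,0,0,0,0,1],
  [0,0,0,0,0,0,1],
  [0,0,0,0,0,0,1],
  [0,0,0,0,0,0,1],
  [0,0,0,0,0,0,1],
  [0,0,0,0,0,0,1],
  [0,0,0,0,0,0,1],
], force=80)

```text
time: 5.03
tool_pos: [600.2, -59.0, 79.6]
tcp_rot: [-179.9, 0.0, 113.0]
ft_force: [-5.7, -2.0, 5.1]
finger_gap: 14.7
grip_force: 80.1
```

>>> apply_moves([
  [0,-0.5,0,0,0,-0.04,1],
  [0,0,0,0,0,-0.111,1],
  [0,0,0,0,0,-0.111,1],
  [0,0,0,0,0,-0.111,1],
  [0,0,0,0,0,-0.111,1],
])

```text
time: 5.65
tool_pos: [600.1, -58.9, 79.6]
tcp_rot: [180.0, -0.0, 141.0]
ft_force: [-3.1, 0.4, 4.7]
finger_gap: 14.7
grip_force: 80.0
```

Run:
```python
from h import *
s=sensors.sense();print(s['tool_pos'],s['tcp_rot'],s['ft_force'],s['wrist_torque'],s['finger_gap'])
```

```text
[600.0633724  -58.89352845  79.64734581] [ 1.79995392e+02 -7.14210386e-03  1.40956649e+02] [-3.12753619  0.41375476  4.7087933 ] [ 0.05419201  0.52096412 -0.18523348] 14.735533643914248
```

>>> apply_moves([
  [0,0,0,0,0,-0.117,1],
  [0,0,0,0,0,-0.117,1],
  [0,0,0,0,0,-0.117,1],
  [0,0,0,0,0,-0.117,1],
  [0,0,0,0,0,-0.117,1],
  [0,0,0,0,0,-0.117,1],
  [0,0,0,0,0,0,1],
  [0,0,0,0,0,0,1],
])

```text
time: 6.65
tool_pos: [600.1, -58.4, 79.6]
tcp_rot: [180.0, -0.0, -179.1]
ft_force: [-5.0, 2.4, 5.3]
finger_gap: 14.7
grip_force: 80.2
```

>>> apply_moves([
  [0,0,0,0,0,0,0],
  [0,0,0,0,0,0,0],
  [0,0,0,0,0,0,0],
  [0,0,0,0,0,0,0],
  [0,0,-25,0,0,0,0],
  [0,0,-30,0,0,0,0],
  [0,0,0,0,0,0.1745,0],
  [0,0,0,0,0,0.1745,0],
  [0,0,0,0,0,0.1745,0],
  [0,0,0,0,0,0.1745,0],
  [0,0,0,0,0,0.1745,0],
  [0,0,0,0,0,0.1745,0],
  [0,0,0,0,0,0.1745,0],
  [0,0,0,0,0,0.1745,0],
  [0,0,0,0,0,0.1745,0],
])

```text
time: 8.52
tool_pos: [600.1, -59.0, 134.3]
tcp_rot: [-180.0, 0.0, 90.7]
ft_force: [0.0, 0.8, 0.6]
finger_gap: 85.6
grip_force: 0.0
```

>>> apply_moves([
  [0,0,0,0,0,0.1745,0],
  [0,0,0,0,0,0.1745,0],
  [0,0,0,0,0,0.1745,0],
  [0,0,0,0,0,0.1745,0],
  [0,0,0,0,0,0.1745,0],
  [0,0,0,0,0,0.1745,0],
  [0,0,0,0,0,0.1745,0],
  [0,0,0,0,0,0.1745,0],
  [0,0,0,0,0,0.1745,0],
  [0,0,0,0,0,0,0],
  [0,0,0,0,0,0,0],
])

```text
time: 9.9
tool_pos: [600.1, -58.9, 134.3]
tcp_rot: [180.0, -0.0, 1.2]
ft_force: [-0.2, -0.3, 0.6]
finger_gap: 85.3
grip_force: 0.0
```

Run:
```python
from h import *
s=sensors.sense();print(s['time'],s['tool_pos'],s['tcp_rot'],s['ft_force'],s['wrist_torque'],s['joint_pos'])
c=optics.get_calibration("wrist");im=optics.snapshot("wrist");cv2.imwrite("pics/w2.png",im[:,:,::-1])
print(proj(c,[600.3,-59,111]))
```

```text
9.9 [600.1409334  -58.91990506 134.30014967] [ 1.79999437e+02 -3.62687932e-03  1.24106364e+00] [-0.21739599 -0.2736464   0.5844061 ] [-0.00152131  0.01552639 -0.0005621 ] [-1.04778258e+01  1.15819553e+01  9.09905748e+01  1.89994517e-04
  7.74238043e+01  7.82810692e+01]
[280.287342   256.09038531]
```

View pics/w2.png

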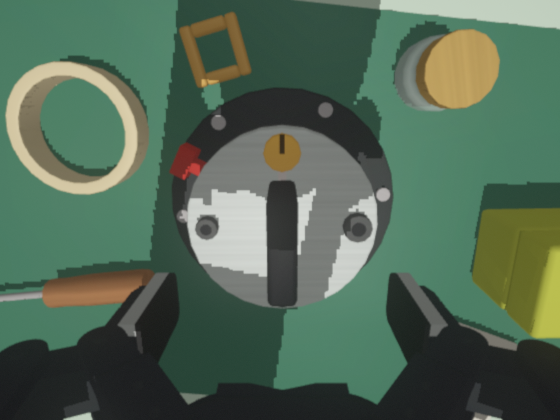

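The head turned with the grip. The brass die is now at (282,152), at about 1° of yaw, and the arrow is at (187,160). Next I'll regrasp and turn about 63°.

>>> apply_moves([
  [0,0,30,0,0,0,0],
  [0,0,25,0,0,0,0],
  [0,0,0,0,0,0,0],
  [0,0,0,0,0,0,1],
  [0,0,0,0,0,0,1],
  [0,0,0,0,0,0,1],
  [0,0,0,0,0,0,1],
  [0,0,0,0,0,0,1],
  [0,0,0,0,0,0,1],
  [0,0,0,0,0,0,1],
  [0,0,0,0,0,0,1],
], force=90)

```text
time: 11.32
tool_pos: [600.5, -58.8, 80.1]
tcp_rot: [180.0, -0.0, 1.0]
ft_force: [-1.4, 1.5, 5.6]
finger_gap: 14.7
grip_force: 88.2
```

>>> apply_moves([
  [0,0,0,0,0,-0.1,1],
  [0,0,0,0,0,-0.1,1],
  [0,0,0,0,0,-0.1,1],
  [0,0,0,0,0,-0.1,1],
  [0,0,0,0,0,-0.1,1],
  [0,0,0,0,0,-0.1,1],
  [0,0,0,0,0,-0.1,1],
  [0,0,0,0,0,-0.1,1],
  [0,0,0,0,0,-0.1,1],
  [0,0,0,0,0,-0.1,1],
  [0,0,0,0,0,-0.1,1],
  [0,0,0,0,0,0,1],
  [0,0,0,0,0,0,1],
])

```text
time: 12.95
tool_pos: [600.1, -58.0, 80.1]
tcp_rot: [-180.0, -0.1, 64.1]
ft_force: [-4.2, 4.4, 7.3]
finger_gap: 14.9
grip_force: 88.7
```

Run:
```python
from h import *
s=sensors.sense();print(s['time'],s['tool_pos'],s['tcp_rot'],s['ft_force'],s['wrist_torque'],s['joint_pos'])
c=optics.get_calibration("wrist");im=optics.snapshot("wrist");cv2.imwrite("pics/w3.png",im[:,:,::-1])
```

```text
12.95 [600.0812814  -57.95450387  80.07735255] [-1.79960610e+02 -6.21275997e-02  6.40803082e+01] [-4.20330448  4.42825417  7.3055312 ] [0.92318501 0.83846784 0.15386171] [-1.04309442e+01  1.47207548e+01  9.33484373e+01  7.40328922e-02
  7.19521903e+01  1.54657769e+01]
```

View pics/w3.png

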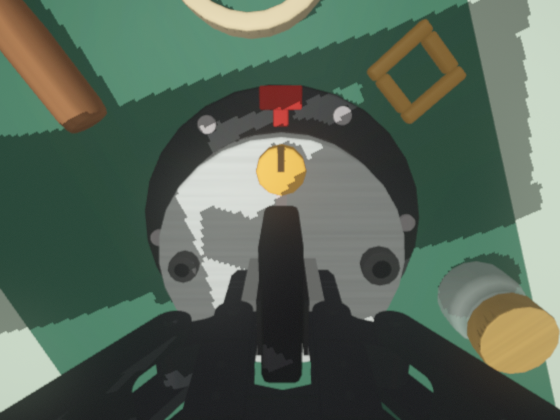

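Brass (281,170) is lined up with the arrow tip (281,118). Next I'll test-press.

>>> apply_moves([
  [0,-0.6,0.5,0,0,0,1],
  [0,0,0.5,0,0,0,1],
  [0,0,0.5,0,0,0,1],
  [0,0,0.5,0,0,0,1],
  [0,0,0,0,0,0,1],
  [0,0,0,0,0,0,1],
])

```text
time: 13.75
tool_pos: [600.1, -58.1, 79.8]
tcp_rot: [180.0, -0.1, 64.1]
ft_force: [-7.9, 4.1, 17.4]
finger_gap: 14.8
grip_force: 90.2
```

>>> apply_moves([
  [0,0,0,0,0,-0.012,1],
  [0,0,0,0,0,-0.012,1],
  [0,0,0,0,0,-0.012,1],
  [0,0,0,0,0,-0.012,1],
  [0,0,0,0,0,0,1],
])

```text
time: 14.38
tool_pos: [600.2, -58.1, 79.5]
tcp_rot: [180.0, -0.1, 66.8]
ft_force: [-6.2, 3.7, 15.3]
finger_gap: 15.0
grip_force: 89.8
```

>>> apply_moves([
  [0,0,0,0,0,-0.012,1],
  [0,0,0,0,0,-0.012,1],
  [0,0,0,0,0,-0.012,1],
  [0,0,0,0,0,-0.012,1],
  [0,0,0,0,0,0,1],
])

```text
time: 15.0
tool_pos: [599.9, -57.8, 78.1]
tcp_rot: [180.0, -0.1, 69.6]
ft_force: [-2.0, 3.8, 6.7]
finger_gap: 15.0
grip_force: 88.5
```

z is dropping and the force has fallen off, so this is the slot at about 69°. I'll hold the yaw and press.

>>> apply_moves([
  [0,0,1,0,0,0,1],
  [0,0,1,0,0,0,1],
  [0,0,1,0,0,0,1],
  [0,0,0,0,0,0,1],
])

```text
time: 15.5
tool_pos: [600.0, -57.8, 75.4]
tcp_rot: [180.0, -0.1, 69.6]
ft_force: [-1.8, 4.1, 7.9]
finger_gap: 14.6
grip_force: 88.9
```

>>> apply_moves([
  [0,0,1,0,0,0,1],
  [0,0,1,0,0,0,1],
  [0,0,1,0,0,0,1],
  [0,0,1,0,0,0,1],
  [0,0,1,0,0,0,1],
  [0,0,0,0,0,0,1],
  [0,0,0,0,0,0,1],
])

```text
time: 16.38
tool_pos: [600.4, -57.9, 72.6]
tcp_rot: [179.9, -0.1, 69.6]
ft_force: [-10.3, 5.1, 23.5]
finger_gap: 14.6
grip_force: 91.1
```

>>> apply_moves([
  [0,0,1,0,0,0,1],
  [0,0,1,0,0,0,1],
  [0,0,0,0,0,0,1],
  [0,0,0,0,0,0,1],
])

```text
time: 16.88
tool_pos: [600.7, -57.9, 72.4]
tcp_rot: [179.9, -0.1, 69.6]
ft_force: [-15.8, 5.5, 37.0]
finger_gap: 14.8
grip_force: 93.0
```

Run:
```python
from h import *
s=sensors.sense();print(s['time'],s['tool_pos'],s['tcp_rot'],s['ft_force'],s['wrist_torque'])
```

```text
16.875 [600.67414443 -57.9033612   72.39352046] [ 1.79898920e+02 -8.23724859e-02  6.95787373e+01] [-15.80647587   5.45526334  37.01543366] [1.40160485 3.55220537 0.09504295]
```

The force rises sharply with no further travel, so it's at the stop. I'll unload, release, retreat and check.

>>> apply_moves([
  [0,0,-3,0,0,0,1],
  [0,0,0,0,0,0,1],
  [0,0,0,0,0,0,0],
  [0,0,0,0,0,0,0],
  [0,0,0,0,0,0,0],
  [0,0,0,0,0,0,0],
  [0,0,0,0,0,0,0],
  [0,0,-20,0,0,0,0],
  [0,0,-30,0,0,0,0],
  [0,0,-12,0,0,0,0],
  [0,0,0,0,0,0,0],
  [0,0,0,0,0,0,0],
])

```text
time: 18.38
tool_pos: [599.0, -58.5, 131.3]
tcp_rot: [-179.9, 0.0, 69.5]
ft_force: [-0.3, 0.7, -1.0]
finger_gap: 85.1
grip_force: 0.0
```

Run:
```python
from h import *
s=sensors.sense();print(s['time'],s['tool_pos'],s['tcp_rot'],s['ft_force'],s['finger_gap'])
c=optics.get_calibration("wrist");im=optics.snapshot("wrist");cv2.imwrite("pics/w4.png",im[:,:,::-1])
# die spacing gives height; predicted pixels of +-y dies (47 mm from axis) up/home
a=np.radians(69.6)
for z in (71,63):
    for k in(1,-1):print(z,proj(c,[600.3-k*47*np.sin(a),-59+k*47*np.cos(a),z]).round(1))
for z in(73,65):print(proj(c,[600.3+47*np.cos(a),-59+47*np.sin(a),z]))
```

```text
18.375 [598.96245036 -58.54313985 131.32795152] [-1.79923561e+02  1.65748668e-02  6.95464323e+01] [-0.31992601  0.72398794 -1.04613053] 85.11123781900405
71 [205.4 228.7]
71 [361.  228.7]
63 [208.  224.3]
63 [358.3 224.3]
[283.22368568 150.98063613]
[283.18987143 149.09851618]
```

View pics/w4.png

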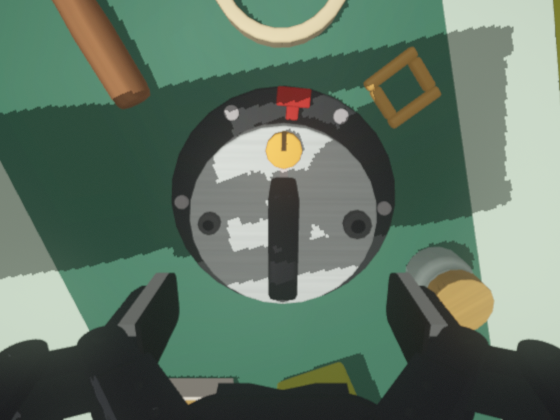

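The head stayed down after release. The dies at (208,223) and (357,224) are 149 px apart, against a predicted 150 px when home and 156 px when up. The brass die (284,150) is about 5° from the arrow tip (292,118), well within 24 mm. I'll hand it in.

```bash
python3 -c "
from bench import r
print(r.hand_in())"
```

```text
the job is handed in; nothing more can be done
None
```

The die head is pressed home in its slot, about 5° past the arrow, and released. The last camera check before I handed it in showed it still down, but the hand-in returned no verdict.

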